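# Set the fraction collector to its first tube and start it

### The job

Get the fraction collector ready for a run: push on a spoke of its rack with a closed fingertip and turn the rack until the tube with the blue collar stands at the blue filling mark, and push the swing arm in to its stop, so that the drop nozzle stands over the mouth of that tube. Then press the green start key down and let it come up again. Only push and press: do not touch the glass tubes with the robot, do not lift the rack off its spindle, and leave the glassware and small parts standing around where they are.

Things in the scene. Friction and masses are not known exactly. Their poses are not given: they have to be found in the camera images.
- collector: Fraction collector: low white instrument, 235 x 196 mm, fixed. Origin on the worktop under the rack's axis; x points away from its console and the robot, y left, z up. A round deck, radius 92 mm, top 30 mm above the worktop, carries the rack. The console strip in front (x -142 to -97 mm, top 39 mm up) carries, left to right, the green start key, a dark display, the swing arm's post.
- axis (a point): Point on the rack's vertical axis, 75 mm above the worktop. The rack is a wheel: black hub (radius 9 mm, top 79 mm above the worktop), three straight black spokes 120 degrees apart, grey ring (inner radius 63 mm, outer 86 mm, 36 to 63 mm above the worktop). The three gaps between hub, spokes and ring are open down to the deck, so a fingertip can go down into one and push a spoke sideways.
- rack (a joint): Angle of the rack, rad, growing counter-clockwise from above; 0 (or a full turn, 6.283) when the blue-collared tube stands at the filling point. Starts between 0.7 and 5.6. It turns either way, from -7 to 7, with light friction (about 0.06 N m), and stays where it is left.
- spoke0 (a point): Middle of one spoke, 36 mm from the axis and 69 mm above the worktop; a bar 8 mm wide, underside 62 mm and top 76 mm above the worktop, running straight out from the hub to the ring. It stands 108 degrees on from the blue-collared tube, counter-clockwise from above. Turns with the rack.
- spoke1 (a point): Middle of the next spoke, 120 degrees counter-clockwise (from above) from spoke0; same size.
- spoke2 (a point): Middle of the third spoke, 120 degrees clockwise (from above) from spoke0; same size.
- tube1_mouth (a point): Centre of the mouth of the first tube, the one with the thick blue collar (25 mm wide, 14 mm high), 85 mm above the worktop, 74 mm from the rack's axis. Turns with the rack.
- tubes: All ten open glass tubes of the rack together, 36 degrees apart on a circle of radius 74 mm, 17 mm outside, 14 mm inside, fixed in the rack, rims 85 mm above the worktop (the rack's highest part); nine have thin grey collars, the first a thick blue one. This origin lies on the rack's axis, 36 mm above the worktop. The robot must not touch them.
- fill_mark (a point): The filling point, fixed to the instrument, 85 mm above the worktop, 74 mm to the right (-y of the collector) of the rack's axis: here the mouth of the first tube must stand, and over it the nozzle stands when the swing arm is at its stop. A blue stripe on a small lug at the deck's right edge marks it.
- swing_post (a point): Point on the vertical pivot axis of the swing arm, 115 mm above the worktop, at the right end of the console (116 mm in front and 80 mm to the right of the rack's axis). Tall fixed things stand round the instrument: a black computer tower, 0.4 m high, to the left (its near right corner at about x 0.46, y 0.16), a monitor behind, a white cabinet to the right (beyond about y -0.40).
- push_point (a point): Point on the swing arm 65 mm out from its pivot, half-way up the bar. The arm is an aluminium bar 10 mm wide, 109 to 121 mm above the worktop, about 115 mm long from the pivot to the black nozzle head (17 mm wide) at its end; a thin white line on top reaches 133 mm above the worktop. Between bar and tube rims (85 mm) it is free. Moves with the arm.
- nozzle (a point): Lower mouth of the drop nozzle under the end of the swing arm, 93 mm above the worktop, so it passes 8 mm above the tubes' rims.
- swing_arm (a joint): Angle of the swing arm, rad: 0 at its stop, with the nozzle over the filling point; it grows as the arm swings outwards to the right, away from the rack (clockwise from above), up to 1.6. It starts swung out. Light friction (about 0.04 N m); it stays where it is left.
- rack_lift (a joint): How far the rack has been lifted off its spindle, m: 0 when seated. The rack, with tubes, weighs about 0.43 kg and only its weight holds it down.
- start_top (a point): Centre of the top of the round green start key, 20 mm across, at the left end of the console. It goes down 4 mm, fully down takes about 4 N, and a spring brings it up.
- start (a joint): Travel of the start key, m: 0 up, 0.004 fully down.
- beaker: Small glass beaker standing right of the collector, 55 mm wide, 71 mm high; origin at the middle of its underside. Leave it.
- vial_1: Sample vial with black cap, right of the collector, 27 mm wide, 68 mm high; origin at the middle of its underside. Leave it.
- vial_2: A second such vial. Leave it.
- blue_cap: Loose blue screw cap lying on the worktop, 38 mm wide, 18 mm high; origin under its centre. Leave it.
- red_cap: Loose red screw cap to the left behind the collector, 37 mm wide, 18 mm high; origin under its centre. Leave it.
- vial_3: A third such vial, farther back on the right. Leave it.
- luer: Small white luer fitting lying on the worktop, 14 x 28 x 9 mm; origin under its centre. Leave it.
- sample_bottle: Square white bottle behind the collector, 54 x 54 x 103 mm; origin at the middle of its underside. Leave it.

How it is judged (in metres and radians):
On the way, in this order (a step that is already met when the one before it is completed fails the run):
1. the blue-collared tube stands at the filling point, the swing arm is in at its stop and the nozzle stands over the tube's mouth, the start key still up (horizontal distance between nozzle and tube1_mouth below 0.006 m and value of joint swing_arm below 0.06 rad and value of joint start below 0.001 m), for 0.2 s.
2. the start key is pressed down, the tube still under the nozzle (horizontal distance between nozzle and tube1_mouth below 0.006 m and value of joint swing_arm below 0.06 rad and value of joint start above 0.0028 m), for 0.05 s.
At the end, for the whole second after the job is handed in: The nozzle is over the mouth of the blue-collared tube (axes within 6 mm, seen from above), the swing arm within 0.06 rad of its stop, the start key up again, the rack seated on its spindle (within 2 mm) (all of step 1 and value of joint rack_lift below 0.002 m); the robot touches nothing.
It fails at once if the robot touches the glass tubes (more than 1.5 N) (contact force between any of the arm, the fingers and tubes above 1.5 N).
It fails at once if the rack is lifted more than 6 mm off its spindle (value of joint rack_lift above 0.006 m).
It fails at once if one of the things standing around is moved more than 15 mm, lifted or tipped over (distance of any of beaker, vial_1, vial_2, blue_cap, luer, red_cap, vial_3, sample_bottle from where it was at the start of the episode above 0.015 m or angle between any of beaker, vial_1, vial_2, blue_cap, red_cap, vial_3, sample_bottle's own z axis and vertical above 0.35 rad).
It also fails if it takes over 72 s, if anything falls off the work surface, if the arm or the gripper's body presses on something with over 40 N, if the wrist force passes 120 N, or if a joint passes its speed limit or range.

### The arm

A 6-joint arm with a two-finger parallel gripper is mounted at the origin on a cart in front of the work surface, level with it; the furniture and walls round the work are solid. World frame = base frame: x ahead of the robot, y to its left, z up, the work surface at z = 0. Lengths are in mm, angles in degrees, forces in N, time in s.
With the tool pointing down it reaches from about 250 to 775 mm from the base axis. Payload 8.9 kg.
Tool frame: the origin (TCP) lies midway between the tips of the shut fingers; the grasp point (between the pads) lies 19 mm behind it; z points along the fingers, y is the line along which they close (so a half turn about z gives the same grasp; the last joint's range is limited). The gripper opens to 85 mm and grips with 20 to 120 N. Pads are 22 mm wide; open, the fingers measure 114 mm over their backs; the gripper's body (76 mm by 85 mm) begins 54 mm behind the grasp point. The pads swing forward as they close: fully open they stand 13 mm farther back than shut.
Start: joints at [-76.049, 16.656, -8.789, 64.555, 0, 82.019], TCP at [196.099, -487, 231.305] pointing down, gripper open.
Joint ranges: [-144.48, 144.48], [-52.06, 99.96], [-74.48, 78.29], [-112.23, 115.85], [-86.99, 84.42], [-180, 180]. Speed limits (degrees/s): [127.2, 127.2, 159.86, 180, 180, 180].

### API

Orientations are given as a 3x3 rotation matrix whose columns are the frame's x, y, z axes.
In Python, from rig import env gives the robot as it stands.
- The arm moves only by the shell command python3 -m creep 'ROWS' [FORCE]. ROWS is a JSON object of lists of equal length, an entry for each row: "hand": the finger opening in cm, from 0 to 8.54; "linear": the shift along the tool's x, y, z in cm, a list of three; "rot": the turn, a rotation vector about the tool's x, y, z in degrees, a list of three. In form: {"hand": [hand, ...], "linear": [[tx, ty, tz], ...], "rot": [[wx, wy, wz], ...]}. A call has exactly 8 rows; each row is the pose to reach, as a shift and turn from the pose commanded when the call began, along the tool's axes at that moment; what a row does not reach only later rows make up. A row lasts 1/8 s, in which the tool goes at most 62.5 mm and 10.7 degrees, less where a joint would pass 70% of its speed; a pose out of reach is approached as far as the arm can. A call with a gripper value outside its range is refused whole. The fingers move at their own pace and stop on an object; FORCE is the grip in N (left out, the last holds). Time passes only in rows, so rows that repeat a pose let the fingers close, or fill a call up. It gives the time, the measured TCP pose, the force, the opening and the grip force at its end, in the units of the state.
- env.read_state(): the state, without advancing time (a new reading comes with each control period).
- env.capture(name): name is "scene" or "side" or "wrist"; returns (picture, depth): 420x560x3 uint8, red, green, blue; 420x560 float32, mm along the optical axis (not along the pixel's ray), 0 where there is no reading.
- env.calibration(name): a dict with "mtx" (3x3 intrinsics, pixels), "k1" (the pictures are not rectified: a ray, as slopes to the right and down, at radius r is drawn at 1 + k1 r^2 times it, then the intrinsics apply), "camera_from_world" (4x4, takes a point from world to camera coordinates); the wrist camera has in their place "mount" (4x4, takes a point from camera to tool coordinates, whose origin is the TCP and whose axes are the flange's). Camera axes: x right, y up, looking along -z (the intrinsics and any distortion apply to the point x, -y, -z); pixel columns grow to the right and rows downward; lengths in mm; the calibration is good to about 2 mm. A picture is of the moment at which its call begins: read the wrist's pose just before it. calibration takes no time and is no camera call.
- env.sign_off(): hands the job in; it is judged then, once.
Trained networks look in the newest picture that a camera, given by its name, has taken for a name from the list of things; names that differ only in an ending like _2 or _b are one class to them, and where a whole thing is asked for, a point or a joint stands for the part that bears it (a point fixed in the world has none). Each returns a list of dicts, best first, with "confidence" (0 to 1); they miss things now and then, are a little off and sometimes report something else, mostly with a low value. They report only what shows in the picture. A call takes as long as a camera call.
- env.cut_out(name, camera): "region" (420x560 bool, what is visible of it) and "box" ([centre column, centre row, width, height] in pixels, round what is visible of it).
The state is a dict: "t": time; "q": joint angles; "qvel": joint speeds; "joint_torque": joint torques, N m; "tool_pos": TCP position; "tool_rot": TCP orientation; "wrist_force": force on the tool from outside, world axes, zero at the start; "ft_torque": the same for the moment, N m; "opening": finger opening in mm; "grasp_force": force on a finger pad.
Only numpy, scipy, OpenCV 4.12 (cv2) and the standard library are available. Lean on these libraries where they do the work, as an engineer would, in place of code of your own. Each camera call takes 0.05 s, during which the arm holds its last target. There are 200 camera calls.

## Working session

There is one attempt and no reset: what is moved stays moved. The work goes in short steps, Python scripts to look and compute and a shell command to move; the robot and the scene stay as the last step left them, time stands still between calls to the robot, and variables do not carry over. Pictures are saved under pics/ and viewed, at most 10 in all, crops included, and the job is handed in when it is done.

```bash
ls; mkdir -p pics
cat > h.py <<'E'
import numpy as np, cv2
from rig import env
def cap(n,f=None):
    s=env.read_state(); p,d=env.capture(n)
    if f: cv2.imwrite('pics/'+f,p[:,:,::-1])
    return s,p,d
def cam(n,s=None):
    c=env.calibration(n); K=np.array(c['mtx'])
    if 'mount' in c:
        T=np.eye(4);T[:3,:3]=np.array(s['tool_rot']);T[:3,3]=s['tool_pos']
        W=T@np.array(c['mount'])
    else: W=np.linalg.inv(np.array(c['camera_from_world']))
    return K,c['k1'],W
def rays(n,uv,s=None):
    K,k1,W=cam(n,s); uv=np.atleast_2d(uv).astype(float)
    r=cv2.undistortPoints(uv.reshape(-1,1,2),K,np.array([k1,0,0,0.])).reshape(-1,2)
    d=np.c_[r[:,0],-r[:,1],-np.ones(len(r))]
    return W[:3,3],d@W[:3,:3].T
def atz(n,uv,z,s=None):
    o,d=rays(n,uv,s); return o+d*((z-o[2])/d[:,2])[:,None]
def atd(n,uv,dep,s=None):
    o,d=rays(n,uv,s); return o+d*np.asarray(dep).reshape(-1,1)
def proj(n,P,s=None):
    K,k1,W=cam(n,s); p=(np.atleast_2d(P)-W[:3,3])@W[:3,:3]
    r=np.c_[p[:,0]/-p[:,2],-p[:,1]/-p[:,2]]; rr=(r**2).sum(1,keepdims=True)
    r=r*(1+k1*rr); return r@K[:2,:2].T+K[:2,2]
E
python3 - <<'E'
from h import *
for n in ['scene','side','wrist']:
    s,p,d=cap(n,n+'0.png')
    print(n,cam(n,s)[2].round(2).tolist(), cam(n,s)[0].round(0).tolist())
print(s)
for n in ['scene','side']:
  for t in ['collector','rack','swing_arm','start','tube1_mouth']:
    print(n,t,[(r['confidence'],np.round(r['box'])) for r in env.cut_out(t,n)][:2])
E
```

```text
pics
scene [[-0.73, 0.6, -0.33, 263.6], [-0.68, -0.64, 0.36, 140.31], [0.0, 0.49, 0.87, 863.62], [0.0, 0.0, 0.0, 1.0]] [[409.0, 0.0, 269.0], [0.0, 409.0, 208.0], [0.0, 0.0, 1.0]]
side [[0.24, 0.47, -0.85, -172.17], [-0.97, 0.09, -0.22, -337.38], [-0.03, 0.88, 0.47, 489.19], [0.0, 0.0, 0.0, 1.0]] [[430.0, 0.0, 282.0], [0.0, 430.0, 212.0], [0.0, 0.0, 1.0]]
wrist [[0.37, 0.88, 0.28, 267.38], [-0.93, 0.35, 0.11, -457.34], [-0.0, -0.31, 0.95, 373.51], [0.0, 0.0, 0.0, 1.0]] [[356.0, 0.0, 275.0], [0.0, 356.0, 218.0], [0.0, 0.0, 1.0]]
{'t': 0.1, 'q': array([-7.60493445e+01,  1.66864098e+01, -8.82492653e+00,  6.45544915e+01,
       -1.25575981e-03,  8.20195706e+01]), 'qvel': array([ 0.03278742, -0.05299011,  0.12429542,  0.12183121, -0.02106693,
       -0.06775447]), 'joint_torque': array([ 2.34195744e-03, -5.37978566e+01,  3.31918073e+01,  9.31189104e-03,
       -5.31661772e-05, -2.10948954e-06]), 'tool_pos': array([ 195.99572812, -486.63797846,  230.79514146]), 'tool_rot': array([[ 9.27633774e-01,  3.73490952e-01, -2.98257294e-04],
       [ 3.73491046e-01, -9.27633121e-01,  1.10973879e-03],
[... 178 characters left out ...]
96352]), 'grasp_force': 0.0, 'opening': 85.39788966461721}
scene collector [(0.82, array([264., 244., 129., 118.]))]
scene rack [(0.63, array([237., 222.,  76.,  78.])), (0.55, array([238., 221.,  78.,  76.]))]
scene swing_arm [(0.98, array([308., 221.,  40.,  53.]))]
scene start [(0.69, array([262., 240., 130., 118.])), (0.43, array([309., 220.,  40.,  54.]))]
scene tube1_mouth [(0.56, array([239., 220.,  74.,  75.]))]
side collector [(0.9, array([268., 232., 146.,  94.]))]
side rack [(0.37, array([303., 223.,  73.,  25.]))]
side swing_arm [(0.88, array([303., 224.,  74.,  25.]))]
side start [(0.47, array([212., 227.,   5.,   8.]))]
side tube1_mouth [(0.65, array([273., 211.,  84.,  48.]))]
```

View pics/scene0.png

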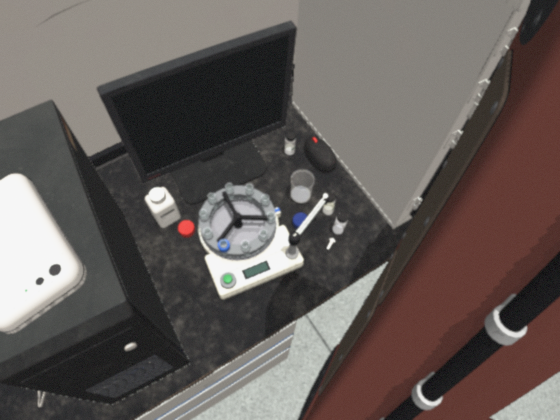

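View pics/side0.png

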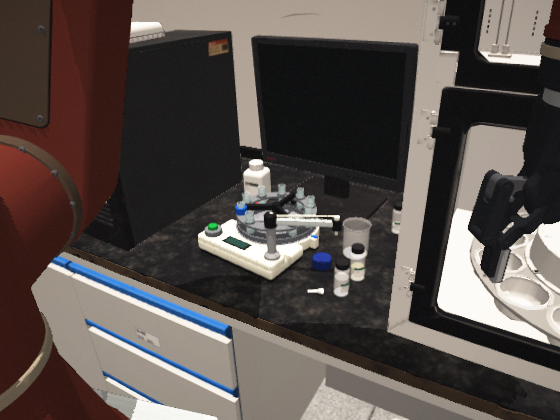

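The scene picture shows the collector at about (240,240). The hub is at (238,222), the blue collar at (223,245), the green key at (228,280), the blue mark at (277,211), and the arm is swung out to (325,197). In the side picture the gripper is at (500,220), in front of the cabinet.

Run:
```python
from h import *
p=cv2.imread('pics/scene0.png'); cv2.imwrite('pics/sc_crop.png',cv2.resize(p[170:305,180:360],None,fx=4.4,fy=4.4,interpolation=cv2.INTER_CUBIC))
s,q,d=cap('side'); s,q2,d2=cap('scene')
K,k,W=cam('side')
for n,im,D in [('side',q,d),('scene',q2,d2)]:
  hsv=cv2.cvtColor(im,cv2.COLOR_RGB2HSV)
  for c,lo,hi in [('green',(50,120,60),(80,255,255)),('blue',(105,120,60),(125,255,255))]:
    m=cv2.inRange(hsv,lo,hi); N,L,S,C=cv2.connectedComponentsWithStats(m)
    for i in range(1,N):
      if S[i,4]>=6 and 150<C[i,0]<400 and C[i,1]<320:
        print(n,c,C[i].round(1),S[i,4],atd(n,C[i],np.median(D[L==i]))[0].round(0))
uv=np.array([[u,v] for v in (60,150,250,330) for u in (400,420,440,460,490,500,520,545)])
P=atd('side',uv,d[uv[:,1],uv[:,0]])
for a,b in zip(uv,P): print(a,b.round(0))
```

```text
side green [212.3 225.8] 65 [518.  -9.  59.]
side blue [240.4 210. ] 85 [566. -54.  74.]
side blue [314.2 236.3] 11 [ 565. -209.   30.]
side blue [321.6 260.4] 302 [ 503. -235.   17.]
scene green [226.9 278.2] 31 [519.  -8.  59.]
scene blue [298.1 218.7] 124 [ 515. -231.   16.]
scene blue [223.5 248. ] 42 [567. -46.  74.]
[400  60] [ 680. -346.  359.]
[420  60] [ 336. -364.  412.]
[440  60] [ 323. -384.  415.]
[460  60] [ 313. -403.  417.]
[490  60] [ 520. -472.  387.]
[500  60] [ 532. -488.  386.]
[520  60] [ 533. -516.  387.]
[545  60] [ 192. -447.  437.]
[400 150] [ 685. -363.  182.]
[420 150] [ 334. -376.  309.]
[440 150] [ 315. -396.  318.]
[460 150] [ 309. -416.  322.]
[490 150] [ 739. -546.  176.]
[500 150] [ 731. -564.  180.]
[520 150] [ 723. -600.  185.]
[545 150] [ 174. -457.  373.]
[400 250] [ 335. -367.  166.]
[420 250] [ 316. -390.  181.]
[440 250] [ 309. -414.  189.]
[460 250] [ 576. -493.   27.]
[490 250] [ 179. -436.  275.]
[500 250] [ 172. -442.  281.]
[520 250] [ 512. -577.   79.]
[545 250] [ 447. -590.  123.]
[400 330] [ 332. -382.   27.]
[420 330] [ 323. -409.   40.]
[440 330] [ 304. -432.   62.]
[460 330] [ 295. -456.   75.]
[490 330] [ 286. -490.   90.]
[500 330] [ 289. -503.   89.]
[520 330] [ 366. -558.   28.]
[545 330] [ 313. -567.   78.]
```

View pics/sc_crop.png

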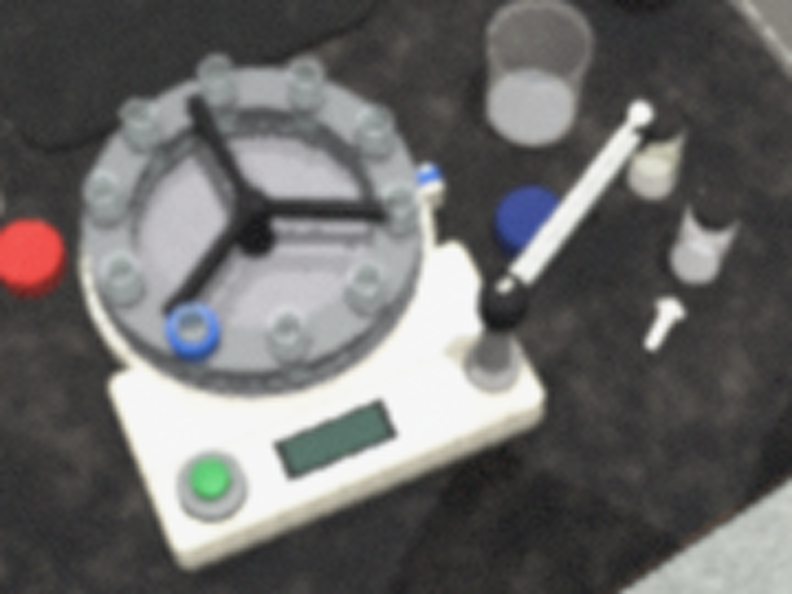

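View pics/wrist0.png

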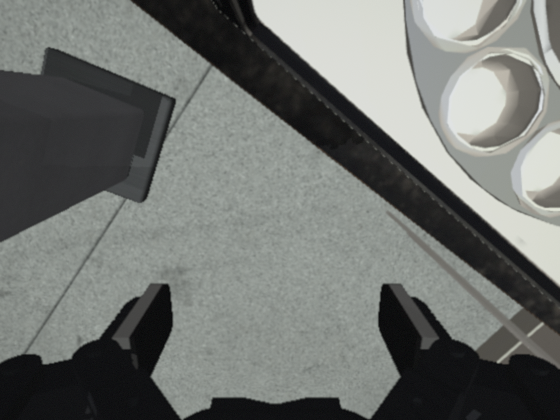

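The crop shows the three spokes, the blue collar beside a spoke, the fill mark at crop (430,180), the knob at (503,303) and the key at (210,478). The wrist view shows the gripper clear of the cabinet, over the floor.

Run:
```python
from h import *
c=lambda u,v:(180+(u+.5)/4.4-.5,170+(v+.5)/4.4-.5)
def show(l,uv,z): print(l,np.round(uv,1),atz('scene',uv,z)[0].round(1))
show('hub',c(253,207),79)
show('key',c(210,477),46);show('post base',c(491,372),39)
show('knob',c(503,303),125)
show('armtip',c(641,115),133)
show('fill',c(430,182),30)
show('collar',c(192,331),85)
T=[(218,75),(308,77),(376,128),(403,200),(368,282),(289,330),(192,325),(122,274),(103,190),(140,120)]
P=np.array([atz('scene',c(*t),85)[0][:2] for t in T])
A=np.c_[2*P,np.ones(10)];x=np.linalg.lstsq(A,(P**2).sum(1),rcond=None)[0];print('circle',x[:2],np.sqrt(x[2]+x[:2]@x[:2]));print(P.round(0).tolist())
for l,e in [('s1',(197,105)),('s2',(378,213)),('s3',(172,303))]: show(l,c(*e),76)
```

```text
hub [237.1 216.7] [ 596.2 -116.9   79. ]
key [227.3 278. ] [522.2 -10.8  46. ]
post base [291.2 254.2] [ 461.7 -145.    39. ]
knob [293.9 238.5] [ 459.3 -144.1  125. ]
armtip [325.3 195.8] [ 473.8 -259.1  133. ]
fill [277.3 211. ] [ 559.1 -207.3   30. ]
collar [223.2 244.8] [567.8 -48.4  85. ]
circle [ 597.80330686 -118.32647038] 73.6071979308109
[[661.0, -157.0], [626.0, -187.0], [580.0, -189.0], [543.0, -168.0], [525.0, -124.0], [535.0, -80.0], [570.0, -51.0], [614.0, -46.0], [655.0, -71.0], [670.0, -111.0]]
s1 [224.4 193.5] [ 660.3 -140.1   76. ]
s2 [265.5 218. ] [ 549.8 -157.7   76. ]
s3 [218.7 238.5] [589.  -54.3  76. ]
```

```bash
python3 -m creep '{"hand":[0,0,0,0,0,0,0,0],"linear":[[0,-6,-3],[0,-12,-6],[0,-18,-9],[0,-20,-10],[0,-20,-10],[0,-20,-10],[0,-20,-10],[0,-20,-10]],"rot":[[0,0,0],[0,0,0],[0,0,0],[0,0,0],[0,0,0],[0,0,0],[0,0,0],[0,0,0]]}'
```

```text
t: 1.75
tool_pos: [121.5, -301.7, 330.8]
tool_rot: [[0.928, 0.374, -0.0], [0.374, -0.928, 0.001], [0.0, -0.001, -1.0]]
wrist_force: [0.9, 0.5, 0.2]
opening: 0.1
grasp_force: 0.0
```

```bash
python3 -m creep '{"hand":[0,0,0,0,0,0,0,0],"linear":[[6,0,0],[12,0,0],[18,0,0],[24,0,0],[30,0,1],[36,0,2],[42,0,4],[47.5,-0.5,6]],"rot":[[0,0,3],[0,0,6],[0,0,9],[0,0,12],[0,0,15],[0,0,18],[0,0,21],[0,0,21.9]]}'
python3 -m creep '{"hand":[0,0,0,0,0,0,0,0],"linear":[[0,0,0],[0,0,0],[0,0,0],[0,0,0],[0,0,0],[0,0,0],[0,0,0],[0,0,0]],"rot":[[0,0,0],[0,0,0],[0,0,0],[0,0,0],[0,0,0],[0,0,0],[0,0,0],[0,0,0]]}'
python3 - <<'E'
from h import *
s,p,d=cap('wrist','w1.png'); print(s['tool_pos'],s['q'])
np.savez('w1.npz',d=d,pos=s['tool_pos'],rot=s['tool_rot'])
E
```

```text
t: 2.75
tool_pos: [562.3, -118.3, 269.8]
tool_rot: [[1.0, -0.0, -0.001], [-0.0, -1.0, 0.0], [-0.001, -0.0, -1.0]]
wrist_force: [1.0, -0.5, -0.1]
opening: 0.1
grasp_force: 0.0
t: 3.75
tool_pos: [560.2, -119.4, 271.3]
tool_rot: [[1.0, 0.001, 0.0], [0.001, -1.0, 0.0], [0.0, -0.0, -1.0]]
wrist_force: [0.1, -0.5, 0.3]
opening: 0.0
grasp_force: 0.0
[ 560.16245311 -119.38272177  271.29243752] [-1.93453451e+01  2.09805019e+01  3.42997726e+00  7.24501143e+01
  3.15509458e-03  1.60618955e+02]
```

View pics/w1.png

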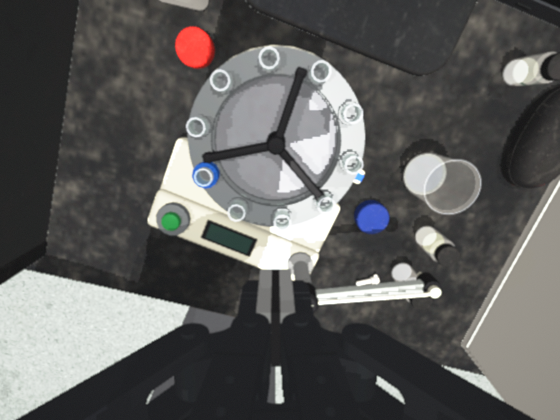

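The wrist view shows the hub at (276,145), the blue collar at (205,176), the fill stripe at (360,177), the key at (172,221) and the closed fingers at (276,290).

Run:
```python
from h import *
z=np.load('w1.npz'); s=dict(tool_pos=z['pos'],tool_rot=z['rot']); d=z['d']
T=[(268,57),(320,71),(350,112),(351,160),(327,202),(282,217),(236,211),(205,175),(197,127),(221,80)]
P=atz('wrist',T,85,s)[:,:2]
A=np.c_[2*P,np.ones(10)];x=np.linalg.lstsq(A,(P**2).sum(1),rcond=None)[0];c=x[:2]
print('circle',c,np.sqrt(x[2]+c@c))
v=P-c;a=np.degrees(np.arctan2(v[:,1],v[:,0]));print(a.round(1))
print('blue ang',np.degrees(np.angle(np.mean(np.exp(1j*np.radians(a-a[7]+0)) * np.exp(1j*np.radians(36*np.round((a[7]-a)/36))))))+a[7])
for l,uv,h in [('hub',(276,144.5),79),('s',(301,73),76),('s',(322,196),76),('s',(208,157),76),('key',(171.5,221),46),('fill',(360,177),30),('armtip',(434,292),133),('postbase',(300,262),39)]:
    Q=atz('wrist',uv,h,s)[0]; w=Q[:2]-c; print(l,Q.round(1),np.hypot(*w).round(1),np.degrees(np.arctan2(w[1],w[0])).round(1), 'depthz',atd('wrist',uv,d[int(uv[1]),int(uv[0])],s)[0].round(1))
b=proj('wrist',[[560.2,-119.4,271]],s);print('tcp px',b)
```

```text
circle [ 601.3404123  -119.61449733] 71.97004525311102
[   4.8  -31.9  -67.1 -101.7 -137.8 -174.7  149.1  113.3   77.8   40.7]
blue ang 113.26573415703817
hub [ 600.4 -120.3   79. ] 1.1 -144.0 depthz [ 600.4 -120.3   78.6]
s [ 661.8 -142.2   76. ] 64.6 -20.5 depthz [ 661.7 -142.1   77.3]
s [ 550.5 -165.3   76. ] 68.3 -138.1 depthz [ 551.1 -164.9   78.4]
s [588.5 -56.1  76. ] 64.8 101.4 depthz [588.5 -56.1  75.9]
key [514.9  -6.8  46. ] 142.1 127.5 depthz [519.3 -10.9  59.1]
fill [ 560.  -212.1   30. ] 101.3 -114.1 depthz [ 559.9 -212.2   29.5]
armtip [ 477.5 -259.8  133. ] 187.0 -131.5 depthz [ 475.8 -261.3  130. ]
postbase [ 462.7 -148.1   39. ] 141.5 -168.4 depthz [ 470.4 -146.8   55.5]
tcp px [[275.39557199 283.33401976]]
```

```bash
python3 -m creep '{"hand":[0,0,0,0,0,0,0,0],"linear":[[4,-1.4,3],[6.65,-2.35,7],[6.65,-2.35,12],[6.65,-2.35,15],[6.65,-2.35,16],[6.65,-2.35,16],[6.65,-2.35,16],[6.65,-2.35,16]],"rot":[[0,0,0],[0,0,0],[0,0,0],[0,0,0],[0,0,0],[0,0,0],[0,0,0],[0,0,0]]}'
python3 - <<'E'
from h import *
s,p,d=cap('wrist'); print(s['tool_pos'],s['q'].round(1))
s,q,d=cap('scene')
cv2.imwrite('pics/m2.png',np.hstack([cv2.resize(p,(448,336)),cv2.resize(q[170:290,180:300],(336,336),interpolation=cv2.INTER_CUBIC)])[:,:,::-1])
E
```

```text
t: 4.8
tool_pos: [627.5, -96.2, 112.7]
tool_rot: [[1.0, 0.0, 0.002], [0.0, -1.0, -0.001], [0.002, 0.001, -1.0]]
wrist_force: [-0.2, -0.2, -0.4]
opening: -0.1
grasp_force: 0.0
[627.47974722 -96.15411577 112.70893401] [-15.3  33.   -1.5  55.4   0.  164.7]
```

View pics/m2.png

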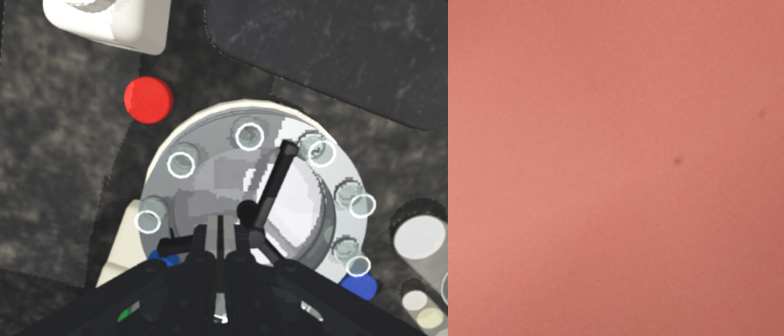

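The fingertip at (222,225) stands over the open gap beside the hub, and the arm blocks the scene camera.

```bash
python3 -m creep '{"hand":[0,0,0,0,0,0,0,0],"linear":[[0,0,1],[0,0,2],[0,0,3],[0,0,4],[0,0,5],[0,0,5.4],[0,0,5.4],[0,0,5.4]],"rot":[[0,0,0],[0,0,0],[0,0,0],[0,0,0],[0,0,0],[0,0,0],[0,0,0],[0,0,0]]}'
python3 - <<'E'
from h import *
print(env.read_state()['tool_pos'])
C=np.array([599.5,-119.5]);t0=C+36*np.array([np.cos(np.radians(41)),np.sin(np.radians(41))])
for a in range(41,221,6):
    p=C+36*np.array([np.cos(np.radians(a)),np.sin(np.radians(a))]); print(a,p.round(1),((p[0]-626.7)/10).round(2),(-(p[1]+95.9)/10).round(2))
E
```

```text
t: 5.9
tool_pos: [626.9, -95.9, 57.7]
tool_rot: [[1.0, 0.001, 0.001], [0.001, -1.0, -0.0], [0.001, 0.0, -1.0]]
wrist_force: [-0.4, 0.1, 0.5]
opening: -0.2
grasp_force: 0.0
[626.90586884 -95.92789962  57.65941301]
41 [626.7 -95.9] -0.0 -0.0
47 [624.1 -93.2] -0.26 -0.27
53 [621.2 -90.7] -0.55 -0.52
59 [618.  -88.6] -0.87 -0.73
65 [614.7 -86.9] -1.2 -0.9
71 [611.2 -85.5] -1.55 -1.04
77 [607.6 -84.4] -1.91 -1.15
83 [603.9 -83.8] -2.28 -1.21
89 [600.1 -83.5] -2.66 -1.24
95 [596.4 -83.6] -3.03 -1.23
101 [592.6 -84.2] -3.41 -1.17
107 [589.  -85.1] -3.77 -1.08
113 [585.4 -86.4] -4.13 -0.95
119 [582. -88.] -4.47 -0.79
125 [578.9 -90. ] -4.78 -0.59
131 [575.9 -92.3] -5.08 -0.36
137 [573.2 -94.9] -5.35 -0.1
143 [570.7 -97.8] -5.6 0.19
149 [ 568.6 -101. ] -5.81 0.51
155 [ 566.9 -104.3] -5.98 0.84
161 [ 565.5 -107.8] -6.12 1.19
167 [ 564.4 -111.4] -6.23 1.55
173 [ 563.8 -115.1] -6.29 1.92
179 [ 563.5 -118.9] -6.32 2.3
185 [ 563.6 -122.6] -6.31 2.67
191 [ 564.2 -126.4] -6.25 3.05
197 [ 565.1 -130. ] -6.16 3.41
203 [ 566.4 -133.6] -6.03 3.77
209 [ 568. -137.] -5.87 4.11
215 [ 570.  -140.1] -5.67 4.42
```

```bash
python3 -m creep '{"hand":[0,0,0,0,0,0,0,0],"linear":[[-0.26,-0.27,0],[-0.55,-0.52,0],[-0.87,-0.73,0],[-1.2,-0.9,0],[-1.55,-1.04,0],[-1.91,-1.15,0],[-2.28,-1.21,0],[-2.66,-1.24,0]],"rot":[[0,0,0],[0,0,0],[0,0,0],[0,0,0],[0,0,0],[0,0,0],[0,0,0],[0,0,0]]}'
python3 -m creep '{"hand":[0,0,0,0,0,0,0,0],"linear":[[-0.37,0.01,0],[-0.75,0.07,0],[-1.11,0.16,0],[-1.47,0.29,0],[-1.81,0.45,0],[-2.12,0.65,0],[-2.42,0.88,0],[-2.69,1.14,0]],"rot":[[0,0,0],[0,0,0],[0,0,0],[0,0,0],[0,0,0],[0,0,0],[0,0,0],[0,0,0]]}'
python3 - <<'E'
from h import *
s,p,d=cap('wrist'); print(s['tool_pos'],s['q'].round(1))
cv2.imwrite('pics/w3.png',p[:,:,::-1])
E
```

```text
t: 6.9
tool_pos: [600.2, -83.5, 57.5]
tool_rot: [[1.0, 0.001, 0.001], [0.001, -1.0, -0.0], [0.001, 0.0, -1.0]]
wrist_force: [2.5, -0.7, 0.7]
opening: -0.1
grasp_force: 1.1
t: 7.9
tool_pos: [572.8, -95.0, 57.2]
tool_rot: [[1.0, 0.001, -0.0], [0.001, -1.0, 0.0], [-0.0, -0.0, -1.0]]
wrist_force: [1.7, 1.3, 0.2]
opening: -0.0
grasp_force: 0.9
[572.77173711 -94.98195179  57.24220422] [-16.6  31.1 -14.5  44.4   0.  163.3]
```

View pics/w3.png

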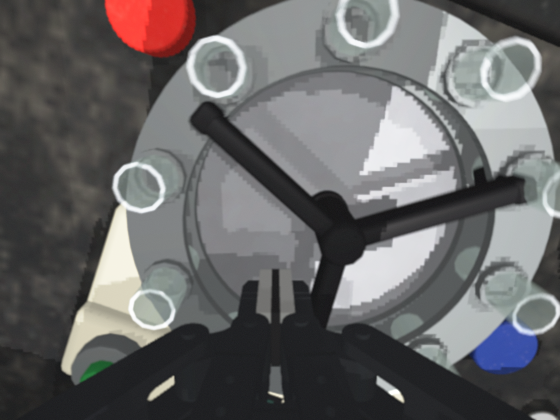

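The finger is pushing the spoke. The hub is at (342,242) and the other two spokes end at (208,117) and (520,188).

```bash
cat >> h.py <<'E'
def spoke(s,hub,ends):
    H=atz('wrist',hub,79,s)[0][:2]
    for e in ends:
        w=atz('wrist',e,76,s)[0][:2]-[599.5,-119.5]; w2=atz('wrist',e,76,s)[0][:2]-H
        print(H.round(1),np.degrees(np.arctan2(w[1],w[0])).round(1),np.degrees(np.arctan2(w2[1],w2[0])).round(1))
E
python3 - <<'E'
from h import *
s=env.read_state()
spoke(s,(342,242),[(208,117),(520,188)])
T=[(139,187),(217,67),(367,14),(511,68),(152,309),(536,314)]
P=atz('wrist',T,85,s)[:,:2]-[599.5,-119.5]
print(np.degrees(np.arctan2(P[:,1],P[:,0])).round(1),np.hypot(*P.T).round(1))
E
```

```text
[ 601.1 -119.6] 45.8 46.9
[ 601.1 -119.6] -71.4 -72.7
[  71.2   34.7   -1.4  -37.4  107.8 -108.8] [72.9 72.9 73.7 74.6 73.1 75.3]
```

```bash
python3 -m creep '{"hand":[0,0,0,0,0,0,0,0],"linear":[[-0.25,0.29,0],[-0.46,0.61,0],[-0.63,0.94,0],[-0.77,1.29,0],[-0.88,1.65,0],[-0.94,2.02,0],[-0.97,2.4,0],[-0.96,2.77,0]],"rot":[[0,0,0],[0,0,0],[0,0,0],[0,0,0],[0,0,0],[0,0,0],[0,0,0],[0,0,0]]}'
python3 -m creep '{"hand":[0,0,0,0,0,0,0,0],"linear":[[0.03,0.19,0],[0.06,0.38,0],[0.1,0.56,0],[0.15,0.74,0],[0.15,0.74,0],[0.15,0.74,0],[0.15,0.74,0],[0.15,0.74,0]],"rot":[[0,0,0],[0,0,0],[0,0,0],[0,0,0],[0,0,0],[0,0,0],[0,0,0],[0,0,0]]}'
python3 - <<'E'
from h import *
s,p,d=cap('wrist'); print(s['tool_pos'],s['q'].round(1))
cv2.imwrite('pics/w4.png',p[:,:,::-1])
E
```

```text
t: 8.95
tool_pos: [563.3, -122.9, 57.2]
tool_rot: [[1.0, 0.0, -0.0], [0.0, -1.0, 0.0], [-0.0, -0.0, -1.0]]
wrist_force: [-0.3, 2.7, -0.6]
opening: -0.2
grasp_force: 1.0
t: 9.95
tool_pos: [565.1, -130.1, 57.3]
tool_rot: [[1.0, 0.001, 0.0], [0.001, -1.0, -0.0], [0.0, 0.0, -1.0]]
wrist_force: [0.0, -0.3, 0.4]
opening: 0.1
grasp_force: 0.1
[ 565.08150606 -130.11627757   57.34963466] [-20.2  31.  -14.6  44.3  -0.  159.8]
```

View pics/w4.png

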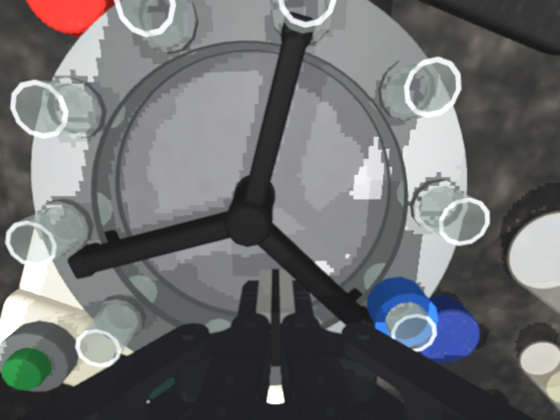

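The blue collar's mouth is now at (413,331), just short of the fill mark. The spokes end at (297,30) and (85,262), with the hub at (250,222).

Run:
```python
from h import *
s=env.read_state()
spoke(s,(250,222),[(297,30),(85,262)])
T=[(413,331),(465,222),(433,87),(40,108),(31,243),(98,349)]
P=atz('wrist',T,85,s)[:,:2]-[600.5,-119.5]
print(np.degrees(np.arctan2(P[:,1],P[:,0])).round(1),np.hypot(*P.T).round(1))
```

```text
[ 601.5 -121. ] -15.2 -14.3
[ 601.5 -121. ] 103.6 105.0
[-122.9  -87.8  -51.7   57.    93.5  130.1] [74.2 74.9 74.1 73.1 73.5 74.6]
```

```bash
python3 -m creep '{"hand":[0,0,0,0,0,0,0,0],"linear":[[0.05,0.15,0],[0.1,0.3,0],[0.15,0.42,0],[0.21,0.54,0],[0.21,0.54,0],[0.1,0.1,0],[-0.1,-0.7,0],[-0.1,-0.7,0]],"rot":[[0,0,0],[0,0,0],[0,0,0],[0,0,0],[0,0,0],[0,0,0],[0,0,0],[0,0,0]]}'
python3 -m creep '{"hand":[0,0,0,0,0,0,0,0],"linear":[[0,0,-3],[0,0,-6],[0,0,-10],[0,0,-16],[0,0,-21],[0,0,-21],[0,0,-21],[0,0,-21]],"rot":[[0,0,0],[0,0,0],[0,0,0],[0,0,0],[0,0,0],[0,0,0],[0,0,0],[0,0,0]]}'
python3 - <<'E'
from h import *
s,p,d=cap('wrist','w5.png'); print(s['tool_pos'],s['q'].round(1))
np.savez('w5.npz',d=d,pos=s['tool_pos'],rot=s['tool_rot'])
E
```

```text
t: 11.0
tool_pos: [563.8, -122.3, 57.4]
tool_rot: [[1.0, 0.001, -0.0], [0.001, -1.0, 0.0], [-0.0, -0.0, -1.0]]
wrist_force: [0.2, -1.0, -0.6]
opening: -0.2
grasp_force: 0.0
t: 12.0
tool_pos: [563.3, -122.8, 265.8]
tool_rot: [[1.0, 0.001, -0.002], [0.001, -1.0, 0.001], [-0.002, -0.001, -1.0]]
wrist_force: [-1.1, 0.1, 0.2]
opening: 0.2
grasp_force: 0.0
[ 563.3092751  -122.7693937   265.79690434] [-19.6  21.6   3.6  72.1  -0.  160.4]
```

View pics/w5.png

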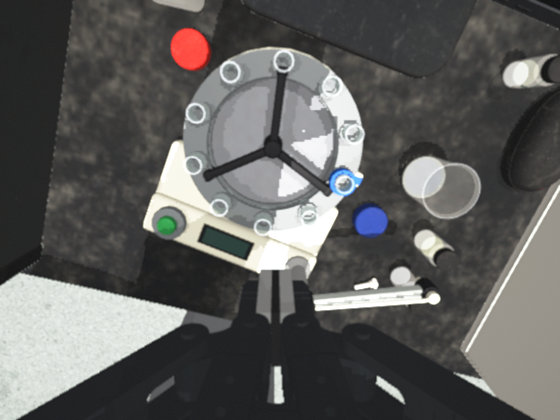

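The blue collar is at (343,182), the fill stripe shows at (358,178), and the swing arm is still out at (432,298).

Run:
```python
from h import *
z=np.load('w5.npz'); s=dict(tool_pos=z['pos'],tool_rot=z['rot']); d=z['d']
T=[(343,182),(353,132),(331,86),(284,61),(231,72),(197,113),(195,165),(220,207),(263,226),(309,213)]
P=atz('wrist',T,85,s)[:,:2]
A=np.c_[2*P,np.ones(10)];x=np.linalg.lstsq(A,(P**2).sum(1),rcond=None)[0];c=x[:2];print(c)
c=np.array([600.5,-119.7])
v=P-c;a=np.degrees(np.arctan2(v[:,1],v[:,0]));b=(a-36*np.arange(10)+113.7+180)%360-180;print(b.round(1),b.mean(),np.hypot(*v.T).round(1))
for l,uv,h in [('hub',(273,147.5),79),('tip',(434,298),133),('armstart',(318,300),121),('key',(166,224),59),('fill',(359,178),30)]:
    print(l,atz('wrist',uv,h,s)[0].round(1),atd('wrist',uv,d[int(uv[1]),int(uv[0])],s)[0].round(1))
D=cap('side')[2]; 
for uv in [(270,218),(269,213),(272,245),(320,217),(337,218)]: print(uv,atd('side',uv,D[uv[1],uv[0]])[0].round(1))
post=np.array([462,-146.]);u=lambda q:np.array([np.cos(np.radians(q)),np.sin(np.radians(q))])
for al,o in [(-82,32),(-82,17)]+[(q,17) for q in range(-76,-14,6)]:
    p=post+65*u(al)+o*u(al-90); print(al,o,p.round(1),'from tool x,y cm',((p[0]-s['tool_pos'][0])/10).round(2),(-(p[1]-s['tool_pos'][1])/10).round(2))
```

```text
[ 600.74152013 -119.88365555]
[-1.  -0.8 -2.1 -2.5 -2.2 -1.7 -0.6 -0.5 -1.1 -0. ] -1.2482505535652735 [72.3 73.3 73.  72.9 72.3 71.8 71.3 73.2 73.8 69.7]
hub [ 601.  -120.8   79. ] [ 601.2 -120.8   79.9]
tip [ 477.5 -261.2  133. ] [ 475.9 -262.5  130.3]
armstart [ 468.1 -161.9  121. ] [ 467.7 -161.9  120.5]
key [520.4  -9.7  59. ] [520.6  -9.9  59.6]
fill [ 562.6 -213.    30. ] [ 562.6 -212.9   30.2]
(270, 218) [ 452.9 -150.5  127.4]
(269, 213) [ 463.8 -145.8  131. ]
(272, 245) [ 458.  -150.4   68.7]
(320, 217) [ 693.2 -199.6    4.2]
(337, 218) [ 473.6 -264.   128.6]
-82 32 [ 439.4 -214.8] from tool x,y cm -12.4 9.21
-82 17 [ 454.2 -212.7] from tool x,y cm -10.91 9.0
-76 17 [ 461.2 -213.2] from tool x,y cm -10.21 9.04
-70 17 [ 468.3 -212.9] from tool x,y cm -9.51 9.01
-64 17 [ 475.2 -211.9] from tool x,y cm -8.81 8.91
-58 17 [ 482.  -210.1] from tool x,y cm -8.13 8.74
-52 17 [ 488.6 -207.7] from tool x,y cm -7.47 8.49
-46 17 [ 494.9 -204.6] from tool x,y cm -6.84 8.18
-40 17 [ 500.9 -200.8] from tool x,y cm -6.24 7.8
-34 17 [ 506.4 -196.4] from tool x,y cm -5.69 7.37
-28 17 [ 511.4 -191.5] from tool x,y cm -5.19 6.88
-22 17 [ 515.9 -186.1] from tool x,y cm -4.74 6.33
-16 17 [ 519.8 -180.3] from tool x,y cm -4.35 5.75
```

```bash
python3 -m creep '{"hand":[0,0,0,0,0,0,0,0],"linear":[[-4.2,3.1,0],[-8.3,6.1,0],[-12.4,9.2,0],[-12.4,9.2,4],[-12.4,9.2,8],[-12.4,9.2,12],[-12.4,9.2,15],[-12.4,9.2,16.2]],"rot":[[0,0,0],[0,0,0],[0,0,0],[0,0,0],[0,0,0],[0,0,0],[0,0,0],[0,0,0]]}'
python3 -m creep '{"hand":[0,0,0,0,0,0,0,0],"linear":[[0,0,0],[0.75,-0.1,0],[1.5,-0.2,0],[2.2,-0.17,0],[2.9,-0.2,0],[3.6,-0.3,0],[4.27,-0.46,0],[4.93,-0.72,0]],"rot":[[0,0,0],[0,0,0],[0,0,0],[0,0,0],[0,0,0],[0,0,0],[0,0,0],[0,0,0]]}'
```

```text
t: 13.1
tool_pos: [438.9, -214.3, 103.4]
tool_rot: [[1.0, 0.001, -0.003], [0.001, -1.0, 0.002], [-0.003, -0.002, -1.0]]
wrist_force: [0.1, -0.4, 0.5]
opening: 0.1
grasp_force: 0.0
t: 14.1
tool_pos: [489.8, -207.7, 105.2]
tool_rot: [[1.0, 0.001, -0.0], [0.001, -1.0, 0.0], [-0.0, -0.0, -1.0]]
wrist_force: [-1.5, 0.5, 0.2]
opening: 0.0
grasp_force: 0.5
```

```bash
python3 -m creep '{"hand":[0,0,0,0,0,0,0,0],"linear":[[0.63,-0.31,0],[1.23,-0.69,0],[1.78,-1.13,0],[2.28,-1.62,0],[2.73,-2.16,0],[2.8,-2.26,0],[2.8,-2.26,0],[2.8,-2.26,0]],"rot":[[0,0,0],[0,0,0],[0,0,0],[0,0,0],[0,0,0],[0,0,0],[0,0,0],[0,0,0]]}'
python3 - <<'E'
from h import *
s,p,d=cap('wrist','w6.png'); print(s['tool_pos'],s['wrist_force'])
np.savez('w6.npz',d=d,pos=s['tool_pos'],rot=s['tool_rot'])
E
```

```text
t: 15.1
tool_pos: [515.7, -187.2, 105.3]
tool_rot: [[1.0, -0.001, -0.004], [-0.001, -1.0, -0.004], [-0.004, 0.004, -1.0]]
wrist_force: [-9.0, -10.7, 1.4]
opening: -0.1
grasp_force: 7.0
[ 515.70972274 -187.21738792  105.26508036] [ -9.00557715 -10.71330044   1.44532609]
```

View pics/w6.png

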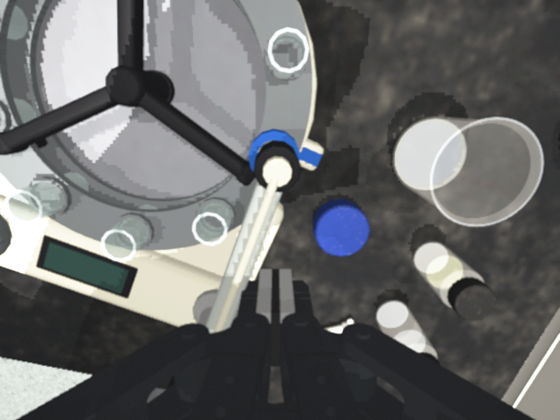

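The nozzle head at (275,172) stands over the blue collar, with the bar against the fingertip and about 14 N of force, so the arm is at its stop. Next I back off and check.

```bash
python3 -m creep '{"hand":[0,0,0,0,0,0,0,0],"linear":[[-0.35,0.95,0],[-0.7,1.9,0],[-0.7,1.9,-3],[-0.7,1.9,-8],[-0.7,1.9,-13],[-0.7,1.9,-16],[-0.7,1.9,-16],[-0.7,1.9,-16]],"rot":[[0,0,0],[0,0,0],[0,0,0],[0,0,0],[0,0,0],[0,0,0],[0,0,0],[0,0,0]]}'
python3 - <<'E'
from h import *
s,p,d=cap('wrist','w7.png'); print(s['tool_pos'],s['q'].round(1))
hsv=cv2.cvtColor(p,cv2.COLOR_RGB2HSV)
for c,lo,hi in [('green',(50,120,40),(80,255,255)),('blue',(105,120,60),(125,255,255))]:
    m=cv2.inRange(hsv,lo,hi); N,L,S,C=cv2.connectedComponentsWithStats(m)
    for i in range(1,N):
      if S[i,4]>20: print(c,C[i].round(1),S[i],atd('wrist',C[i],np.median(d[L==i]),s)[0].round(1))
m=[max((r['confidence'],tuple(np.round(r['box'],1))) for r in env.cut_out(t,'wrist')) for t in ('swing_arm','rack')];print(m)
# points of height >88 near fill = nozzle head / arm line
v,u=np.mgrid[0:420,0:560]; P=atd('wrist',np.c_[u.ravel(),v.ravel()],d.ravel(),s)
for c0,lab in [((571,-187.5),'head')]:
    k=(np.hypot(P[:,0]-c0[0],P[:,1]-c0[1])<25)&(P[:,2]>95)&(P[:,2]<140); print(lab,k.sum(),P[k].min(0).round(1),P[k].max(0).round(1),P[k].mean(0).round(1))
    q=P[:,2]>126; k2=k&q; print(P[k2].mean(0))
z=np.load('w5.npz'); s5=dict(tool_pos=z['pos'],tool_rot=z['rot'])
P=atd('wrist',np.c_[u.ravel(),v.ravel()],z['d'].ravel(),s5)
r=np.hypot(P[:,0]-520,P[:,1]+10)
for a in range(0,28,2):
    k=(r>=a)&(r<a+2)&(P[:,2]>20); print(a,P[k,2].round(0)[:12])
for t in range(2): pass
s,p,d=cap('scene','s7.png')
hsv=cv2.cvtColor(p,cv2.COLOR_RGB2HSV)
E
```

```text
t: 16.15
tool_pos: [510.1, -204.2, 264.5]
tool_rot: [[1.0, 0.0, -0.001], [0.0, -1.0, 0.001], [-0.001, -0.001, -1.0]]
wrist_force: [0.5, -0.6, 0.5]
opening: 0.2
grasp_force: 0.0
[ 510.14909265 -204.19757085  264.50506805] [-29.4  18.5  -1.2  70.4   0.  150.5]
green [ 78.4 175.5] [ 68 166  22  20 316] [518.5 -10.6  58.5]
blue [258.5 122.9] [242 111  28  28 231] [ 570.  -189.3   78.6]
blue [279.8 129.2] [274 125  12  10  74] [ 561.1 -209.    30.3]
blue [301.3 176.6] [285 159  34  36 975] [ 509.3 -233.2   17.6]
[(0.68, (np.float64(230.8), np.float64(194.8), np.float64(72.7), np.float64(155.3))), (0.96, (np.float64(179.3), np.float64(91.2), np.float64(198.2), np.float64(182.4)))]
head 672 [ 546.3 -196.8  104.9] [ 578.7 -176.   132.5] [ 564.4 -186.4  124.4]
[ 564.22988192 -186.12670691  129.76866636]
0 [59. 59. 60. 59. 60. 59. 59. 60. 60. 59. 59.]
2 [59. 59. 59. 58. 59. 59. 59. 59. 58. 59. 58. 58.]
4 [58. 58. 58. 58. 58. 59. 59. 59. 58. 60. 57. 58.]
6 [50. 50. 51. 51. 51. 53. 54. 54. 53. 53. 52. 51.]
8 [51. 51. 52. 50. 51. 52. 51. 50. 50. 51. 50. 50.]
10 [50. 50. 51. 51. 51. 52. 51. 51. 53. 49. 51. 52.]
12 [49. 51. 50. 51. 51. 51. 51. 51. 51. 51. 50. 52.]
14 [38. 37. 39. 39. 39. 38. 39. 39. 40. 38. 39. 37.]
16 [35. 38. 39. 38. 38. 37. 38. 39. 38. 37. 38. 37.]
18 [29. 29. 36. 36. 35. 35. 34. 33. 33. 31. 31. 30.]
20 [30. 30. 29. 30. 30. 35. 34. 34. 35. 32. 32. 30.]
22 [28. 29. 29. 29. 29. 30. 30. 29. 29. 28. 33. 31.]
24 [29. 29. 29. 28. 28. 29. 29. 29. 27. 29. 29. 29.]
26 [28. 27. 29. 29. 29. 29. 29. 30. 29. 30. 29. 29.]
```

```bash
python3 - <<'E'
from h import *
from scipy.optimize import least_squares
p=cv2.imread('pics/w7.png'); s=env.read_state()
hsv=cv2.cvtColor(p,cv2.COLOR_BGR2HSV); m=cv2.inRange(hsv,(100,90,40),(128,255,255)); m[:, :238]=0; m[:,273:]=0; m[:108]=0;m[142:]=0
v,u=np.nonzero(m); P=atz('wrist',np.c_[u,v],83,s)[:,:2]; H=cv2.convexHull(P.astype(np.float32))[:,0]
H=np.array([h for h in H if h[1]-h[0]*0>-300])
f=lambda c:np.hypot(*(H-c).T)-12.5
r=least_squares(f,[570,-187],loss='soft_l1',f_scale=1); print(r.x,f(r.x).round(1),H.round(0).tolist())
E
python3 -m creep '{"hand":[0,0,0,0,0,0,0,0],"linear":[[0.2,-4,0],[0.4,-9,0],[0.6,-14,2],[0.85,-18,6],[0.85,-19.4,11],[0.85,-19.4,15],[0.85,-19.4,17],[0.85,-19.4,17]],"rot":[[0,0,-5],[0,0,-10],[0,0,-15],[0,0,-20],[0,0,-20],[0,0,-20],[0,0,-20],[0,0,-20]]}'
```

```text
[ 567.4241888  -186.98655245] [-0.1 -0.3 -0.3 -0.6 -0.7 -0.7 -0.6 -0.3 -0.3  0.1  0.4  0.7  0.2 -0.9
 -0.7 -0.7 -1.1 -0.6 -0.2  0.1  0.3  0.2  0.3  0.2 -0.1 -0.1] [[580.0, -186.0], [579.0, -183.0], [578.0, -181.0], [577.0, -180.0], [576.0, -179.0], [576.0, -179.0], [575.0, -178.0], [574.0, -177.0], [572.0, -176.0], [565.0, -175.0], [564.0, -175.0], [563.0, -175.0], [562.0, -176.0], [556.0, -189.0], [556.0, -190.0], [557.0, -192.0], [560.0, -196.0], [565.0, -199.0], [571.0, -199.0], [574.0, -198.0], [576.0, -197.0], [576.0, -196.0], [579.0, -193.0], [580.0, -190.0], [580.0, -188.0], [580.0, -187.0]]
t: 17.35
tool_pos: [517.2, -9.9, 93.6]
tool_rot: [[0.939, 0.343, -0.004], [0.343, -0.939, 0.001], [-0.003, -0.002, -1.0]]
wrist_force: [-0.3, 1.4, -0.3]
opening: -0.3
grasp_force: 0.0
```

Run:
```python
from h import *
z=np.load('w6.npz'); s=dict(tool_pos=z['pos'],tool_rot=z['rot']); d=z['d']
p=cv2.imread('pics/w6.png')
v,u=np.mgrid[0:420,0:560]; P=atd('wrist',np.c_[u.ravel(),v.ravel()],d.ravel(),s)
k=(np.hypot(P[:,0]-570,P[:,1]+187.5)<22)&(P[:,2]>112)&(P[:,2]<140)
# dark head pixels
g=p.max(2).ravel(); k2=k&(g<70)
Q=P[k2]; print(k2.sum(),np.percentile(Q[:,2],[5,50,95]).round(1))
(c,r)=cv2.minEnclosingCircle(Q[:,:2].astype(np.float32)); print('head',c,r)
hsv=cv2.cvtColor(p,cv2.COLOR_BGR2HSV); m=cv2.inRange(hsv,(100,90,40),(128,255,255)); m[:,298:]=0;m[200:]=0;m[:,:235]=0
vv,uu=np.nonzero(m)
B=atz('wrist',np.c_[uu,vv],83,s)[:,:2]; print('collar hull',B.min(0),B.max(0))
H=cv2.convexHull(B.astype(np.float32))[:,0]
from scipy.optimize import least_squares
# use only the edge away from camera-near occlusion: x>=567
E=H[(H[:,0]>566)]
print(least_squares(lambda c:np.hypot(*(E-c).T)-12.5,[569,-187]).x, 'px',uu.min(),uu.max(),vv.min(),vv.max())
Bd=P[(m.ravel()>0)];print('blue z',np.percentile(Bd[:,2],[5,50,95]))
s=env.read_state();print(s['tool_pos'],s['q'].round(1))
```

```text
925 [117.2 123.  124. ]
head (570.7059936523438, -187.40846252441406) 8.471017837524414
collar hull [ 562.076327   -196.91997175] [ 581.5325753  -174.25957116]
[ 568.61390521 -185.98064675] px 248 297 129 172
blue z [ 68.36559032  77.05246623 112.12845853]
[517.1992941   -9.90604446  93.642444  ] [ -9.2  23.  -22.   45.2   0.  150.8]
```

```bash
python3 -m creep '{"hand":[0,0,0,0,0,0,0,0],"linear":[[0,0,1.5],[0,0,3],[0,0,3.4],[0,0,3.6],[0,0,3.8],[0,0,3.9],[0,0,3.9],[0,0,3.9]],"rot":[[0,0,0],[0,0,0],[0,0,0],[0,0,0],[0,0,0],[0,0,0],[0,0,0],[0,0,0]]}'
```

```text
t: 18.35
tool_pos: [518.9, -10.3, 56.5]
tool_rot: [[0.939, 0.343, 0.0], [0.343, -0.939, -0.0], [0.0, 0.0, -1.0]]
wrist_force: [-1.0, -0.2, 3.2]
opening: 0.1
grasp_force: 1.4
```

```bash
python3 -m creep '{"hand":[0,0,0,0,0,0,0,0],"linear":[[0,0,0.1],[0,0,0.2],[0,0,0.25],[0,0,0.25],[0,0,0.25],[0,0,0.25],[0,0,0.25],[0,0,0.25]],"rot":[[0,0,0],[0,0,0],[0,0,0],[0,0,0],[0,0,0],[0,0,0],[0,0,0],[0,0,0]]}'
```

```text
t: 19.35
tool_pos: [519.0, -10.3, 54.8]
tool_rot: [[0.939, 0.343, 0.001], [0.343, -0.939, -0.0], [0.001, 0.0, -1.0]]
wrist_force: [-5.6, -0.5, 17.5]
opening: 0.0
grasp_force: 8.7
```

The force rises steeply to 17.5 N, so the key is fully down. Now I release it and raise the tool.

```bash
python3 -m creep '{"hand":[0,0,0,0,0,0,0,0],"linear":[[0,0,-1],[0,0,-4],[0,0,-9],[0,0,-14],[0,0,-18],[0,0,-20],[0,0,-20],[0,0,-20]],"rot":[[0,0,0],[0,0,0],[0,0,0],[0,0,0],[0,0,0],[0,0,0],[0,0,0],[0,0,0]]}'
python3 - <<'E'
from h import *
s,p,d=cap('wrist'); print(s['tool_pos'],s['wrist_force'])
hsv=cv2.cvtColor(p,cv2.COLOR_RGB2HSV)
for c,lo,hi in [('green',(50,120,40),(80,255,255)),('blue',(100,100,50),(128,255,255))]:
    m=cv2.inRange(hsv,lo,hi); N,L,S,C=cv2.connectedComponentsWithStats(m)
    for i in range(1,N):
      if S[i,4]>20: print(c,C[i].round(1),S[i,4],atd('wrist',C[i],np.median(d[L==i]),s)[0].round(1))
v,u=np.mgrid[0:420,0:560]; P=atd('wrist',np.c_[u.ravel(),v.ravel()],d.ravel(),s)
k=(np.hypot(P[:,0]-570,P[:,1]+187.5)<22)&(P[:,2]>112)&(P[:,2]<127)&(p.max(2).ravel()<70)
if k.sum(): print('head',k.sum(),cv2.minEnclosingCircle(P[k][:,:2].astype(np.float32)))
E
```

```text
t: 20.35
tool_pos: [518.4, -10.2, 252.8]
tool_rot: [[0.94, 0.343, -0.001], [0.343, -0.94, 0.0], [-0.001, -0.001, -1.0]]
wrist_force: [-0.7, -0.2, 0.4]
opening: -0.2
grasp_force: 0.0
[518.35776981 -10.16284873 252.79178286] [-0.65072644 -0.21949493  0.43160215]
green [273.8 185.9] 290 [518.3  -8.2  58.8]
blue [467.5 201.3] 400 [ 569.1 -180.9   74.4]
blue [480.2 212.3] 23 [ 564.2 -192.8   81.2]
blue [446.4 243.4] 509 [ 513.  -219.7   15.3]
head 261 ((570.9656372070312, -185.73092651367188), 7.674544811248779)
```

```bash
python3 -c "
from rig import env
print(env.sign_off())"
```

```text
the job is handed in; nothing more can be done
None
```

I handed the job in at about 20 s: the blue-collared tube is under the nozzle (2–3 mm off by my measurement, 6 mm allowed), the swing arm is at its stop, and the start key was pressed fully and has come back up; no verdict was returned.

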